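# Stroke the spice box lids shut

## Task

All five lids of the wooden spice box stand ajar: with your fingertips, stroke gently along the row in one go, starting at the end with the red spot, so that each lid is pressed flat shut in turn. Keep the fingertips on or close over the row, without lifting them away, until the last lid is shut. Do not lift the box or shove it along, and leave the jars and other kitchen things around it where they are.

Things in the scene. Friction and masses are not known exactly. Their poses are not given: they have to be found in the camera images.
- spice_box: Wooden spice box, loose, 0.85 kg, turned any way. Dark case 72 (x) x 262 (y) x 34 mm; in it a tray 60 x 250 mm on springy foam (gives 2 mm at 5 N, stops at 8 mm, 15 N). Origin: centre of underside, z up. Tray top from -y to +y: fixed pad 28 mm long with red spot, five lids at 42 mm pitch (y -97 to 113 mm), fixed strip 12 mm. Pads and shut lids: z 50 mm.
- red_spot (a point): Red spot, 18 mm across, at the middle of the start pad's top: box frame x 0, y -111 mm, z 50 mm. The stroke begins at this end.
- lid1 (a joint): Lid 1 from the red spot: hinge angle (rad), 0 = shut flush (hard stop), grows as it opens; starts 0.16 to 0.30. Pale plate 60 x 40.5 x 4 mm, coloured patch; hinge across the box at its edge nearest the red spot (box y -96.5, z 46 mm), so it slopes up away from the spot. Stiff hinge (0.035 N m, 1 N at the free edge), no spring: stays where left.
- lid2 (a joint): Lid 2 from the red spot: hinge angle (rad), 0 = shut flush (hard stop), grows as it opens; starts 0.16 to 0.30. Pale plate 60 x 40.5 x 4 mm, coloured patch; hinge across the box at its edge nearest the red spot (box y -54.5, z 46 mm), so it slopes up away from the spot. Stiff hinge (0.035 N m, 1 N at the free edge), no spring: stays where left.
- lid3 (a joint): Lid 3 from the red spot: hinge angle (rad), 0 = shut flush (hard stop), grows as it opens; starts 0.16 to 0.30. Pale plate 60 x 40.5 x 4 mm, coloured patch; hinge across the box at its edge nearest the red spot (box y -12.5, z 46 mm), so it slopes up away from the spot. Stiff hinge (0.035 N m, 1 N at the free edge), no spring: stays where left.
- lid4 (a joint): Lid 4 from the red spot: hinge angle (rad), 0 = shut flush (hard stop), grows as it opens; starts 0.16 to 0.30. Pale plate 60 x 40.5 x 4 mm, coloured patch; hinge across the box at its edge nearest the red spot (box y 29.5, z 46 mm), so it slopes up away from the spot. Stiff hinge (0.035 N m, 1 N at the free edge), no spring: stays where left.
- lid5 (a joint): Lid 5 from the red spot: hinge angle (rad), 0 = shut flush (hard stop), grows as it opens; starts 0.16 to 0.30. Pale plate 60 x 40.5 x 4 mm, coloured patch; hinge across the box at its edge nearest the red spot (box y 71.5, z 46 mm), so it slopes up away from the spot. Stiff hinge (0.035 N m, 1 N at the free edge), no spring: stays where left.
- lid1_edge (a point): Middle of the upper free edge of lid 1, the edge that stands up; it moves with the lid. When shut it is at z = 50 mm in the box frame.
- lid2_edge (a point): Middle of the upper free edge of lid 2, the edge that stands up; it moves with the lid. When shut it is at z = 50 mm in the box frame.
- lid3_edge (a point): Middle of the upper free edge of lid 3, the edge that stands up; it moves with the lid. When shut it is at z = 50 mm in the box frame.
- lid4_edge (a point): Middle of the upper free edge of lid 4, the edge that stands up; it moves with the lid. When shut it is at z = 50 mm in the box frame.
- lid5_edge (a point): Middle of the upper free edge of lid 5, the edge that stands up; it moves with the lid. When shut it is at z = 50 mm in the box frame.
- jar1: Small closed glass jar with a white cap, 60 mm across, 85 mm tall, loose, close beside the spice box on its +x side. Origin: centre of underside. Leave alone.
- jar2: Small closed glass jar with a brass cap, 60 mm across, 85 mm tall, loose, close beside the spice box on its +x side. Origin: centre of underside. Leave alone.
- jar3: Small closed glass jar with a steel-coloured cap, 60 mm across, 85 mm tall, loose, off to the left. Origin: centre of underside. Leave alone.
- crock: Blue ceramic crock, open, with two small side handles, about 136 mm across without them, 125 mm tall, loose, off to the right. Origin: centre of underside. Leave alone.
- lid_stack: Stack of white plastic jar lids (one piece), 88 mm across, 45 mm tall, off to the left. Origin: centre of underside. Leave alone.
- spoon_rest: Wooden spoon rest, shallow tray 85 x 200 x 18 mm, to the right, near the robot. Origin: centre of underside. Leave alone.
- sealing_key: Steel lid-sealing key with black handle lying along the spice box on its -x side, about 160 mm long, 34 mm wide, 30 mm tall at most. Origin: on its underside near the middle. Leave alone.

How it is judged:
By the outcome, as a careful person would: the job done as asked, in the order asked, and still so for the second after the job is handed in, with the robot touching nothing.
It also fails if it takes over 48 s, if anything falls off the work surface, if the arm or the gripper's body presses on something with over 40 N, if the wrist force passes 120 N, or if a joint passes its speed limit or range.

## Robot

A 6-joint arm with a two-finger parallel gripper is mounted at the origin on the work surface. World frame = base frame: x ahead of the robot, y to its left, z up, the work surface at z = 0. Lengths are in m, angles in rad, forces in N, time in s.
With the tool pointing down it reaches from about 0.275 to 0.875 m from the base axis. Payload 12.5 kg.
Tool frame: the origin (TCP) lies at the very end of the fingers, on their centre line; the grasp point (between the pads) lies 19 mm behind it; z points along the fingers, y is the line along which they close (so a half turn about z gives the same grasp; the last joint's range is limited). The gripper opens to 85 mm and grips with 20 to 120 N. Pads are 22 mm wide; open, the fingers measure 114 mm over their backs; the gripper's body (76 mm by 85 mm) begins 54 mm behind the grasp point. The pads swing forward as they close: fully open they stand 13 mm farther back than shut.
Start: joints at [-0.085, 0.351, 1.652, -0, 1.139, -0.085], TCP at [0.55, 0, 0.211] pointing down, gripper open.
Joint ranges: [-2.75, 2.75], [-0.79, 2.1], [0.01, 2.65], [-1.57, 4.71], [0.07, 3.14], [-2.87, 2.87]. Speed limits (rad/s): [2.22, 2.22, 2.79, 3.14, 3.14, 3.14].

## Interface

Orientations are given as a 3x3 rotation matrix whose columns are the frame's x, y, z axes.
In Python, from bench import monitor, cams, sign_off gives the robot as it stands.
- The arm moves only by the tool send_rows, never from a script. Its argument "motion" is a list of rows, each an object with "fingers": the opening, from -1 (shut) to 1 (fully open); "xyz": the shift along the tool's x, y, z in units of 300 mm (1.0 is 300 mm), a list of three; "turn": the turn, a rotation vector about the tool's x, y, z in units of pi/4 rad (1.0 is pi/4 rad), a list of three. A call has 1 to 20 rows; each row is the pose to reach, as a shift and turn from the pose commanded when the call began, along the tool's axes at that moment; what a row does not reach only later rows make up. A row lasts 1/12 s, in which the tool goes at most 41.7 mm and 7.16 degrees, less where a joint would pass 70% of its speed; a pose out of reach is approached as far as the arm can. A call with a number of a shift or a turn outside -1 to 1 is refused whole. A call with a gripper value outside its range is refused whole. The fingers move at their own pace and stop on an object; "grip_force" is the grip in N (left out, the last holds). Time passes only in rows, so rows that repeat a pose let the fingers close. It gives the time, the measured TCP pose, the force, the opening and the grip force at its end, in the units of the state.
- monitor.get_state(): the state, without advancing time (a new reading comes with each control period).
- cams.read_camera(name): name is "scene" or "side" or "wrist"; returns (picture, depth): 400x640x3 uint8, red, green, blue; 400x640 float32, m along the optical axis (not along the pixel's ray), 0 where there is no reading.
- cams.get_calibration(name): a dict with "fx", "fy", "cx", "cy" (pixels), "rvec" (rotation vector, rad) and "tvec" (3), from world to camera coordinates, as OpenCV has them. Camera axes: x right, y down, z forward; pixel columns grow to the right and rows downward; lengths in m; the calibration is good to about 2 mm. A picture is of the moment at which its call begins: read the wrist's pose just before it. get_calibration takes no time and is no camera call; for the wrist camera it gives the pose at the moment of the call.
- sign_off(): hands the job in; it is judged then, once.
The state is a dict: "time_s": time; "joint_positions": joint angles; "joint_vel": joint speeds; "joint_torque": joint torques, N m; "tool_pos": TCP position; "tcp_rot": TCP orientation; "contact_force": force on the tool from outside, world axes, zero at the start; "moment": the same for the moment, N m; "opening": finger opening in m; "finger_force": force on a finger pad.
Only numpy, scipy, OpenCV 4.12 (cv2) and the standard library are available. Lean on these libraries where they do the work, as an engineer would, in place of code of your own. Each camera call takes 0.05 s, during which the arm holds its last target. There are 200 camera calls.

## Working session

There is one attempt and no reset: what is moved stays moved. The work goes in short steps, Python scripts to look and compute and a tool call to move; the robot and the scene stay as the last step left them, time stands still between calls to the robot, and variables do not carry over. Pictures are saved under pics/ and viewed, at most 10 in all, crops included, and the job is handed in when it is done.

Besides the shell and the picture viewer there is one more tool, called after "Emit:" as a command line: name --argument value ..., lists and objects as JSON in quotes. send_rows: Moves the arm, as the interface text tells. Shifts and turns lie within -1 to 1; 1 stands for 300 mm of shift or pi/4 rad of turn. Its arguments: {"type":"object","properties":{"motion":{"type":"array"},"grip_force":{"type":"number"}},"required":["motion"]}

```bash
mkdir -p pics; cat > h.py <<'E'
import numpy as np, cv2
from bench import monitor, cams, sign_off
def grab(n):
    c=cams.get_calibration(n); im,d=cams.read_camera(n)
    return im,d,c
def pts(d,c):
    R=cv2.Rodrigues(np.array(c['rvec'],float))[0]; t=np.array(c['tvec'],float).ravel()
    v,u=np.mgrid[:d.shape[0],:d.shape[1]]
    P=np.stack([(u-c['cx'])/c['fx']*d,(v-c['cy'])/c['fy']*d,d],-1)
    return (P-t)@R
E
python3 - <<'E'
from h import *
for n in ['scene','side','wrist']:
    im,d,c=grab(n); np.savez(f'pics/{n}.npz',im=im,d=d,**{k:np.array(v) for k,v in c.items()})
    cv2.imwrite(f'pics/{n}.png',im[...,::-1])
    R=cv2.Rodrigues(np.array(c['rvec'],float))[0]; print(n,-R.T@np.array(c['tvec']).ravel(),c['fx'])
E
```

```text
scene [ 1.17768115 -0.27107667  0.77569671] 405.2786533886905
side [-0.03915888 -0.73965731  0.59428123] 437.3568749623115
wrist [0.55044805 0.08189451 0.37376052] 332.27130108599596
```

View pics/scene.png

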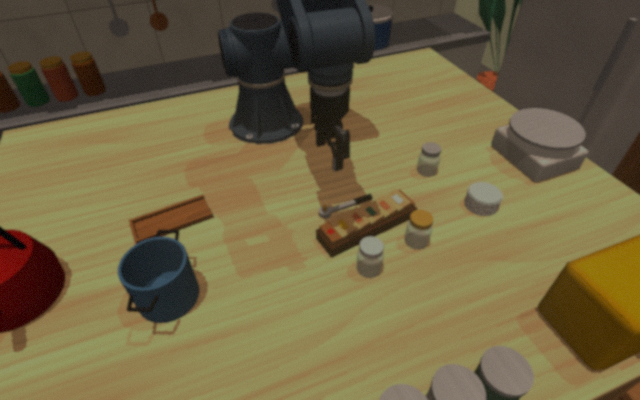

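View pics/side.png

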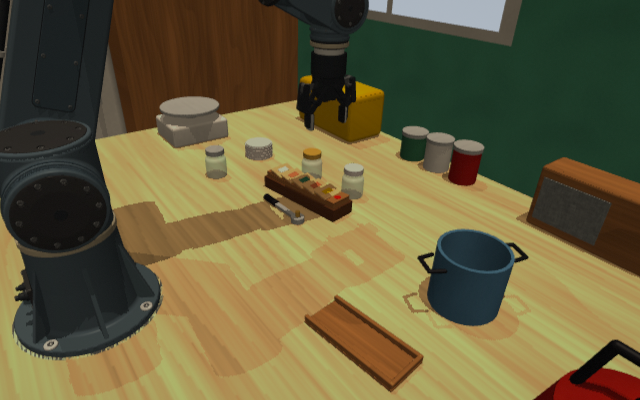

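The scene view shows the box from about (330,238) to (408,200), with the key on the robot side and jars at (371,255) and (419,228). In the side view the box runs (275,175)–(345,208). Red appears at the left end in the scene view, and I'll check it up close.

```bash
python3 - <<'E'
from h import *
a=cv2.imread('pics/scene.png')[180:260,300:450]; b=cv2.imread('pics/side.png')[155:225,250:375]
w=cv2.imread('pics/wrist.png')
a=cv2.resize(a,(400,213),interpolation=2);b=cv2.resize(b,(400,213),interpolation=2)
cv2.imwrite('pics/m.png',np.vstack([np.hstack([a,b]),cv2.resize(w,(800,500))[:387]])); cv2.imwrite('pics/w.png',w)
for n in ['scene','side','wrist']:
    z=np.load(f'pics/{n}.npz'); P=pts(z['d'],z); ok=z['d']>0
    h=cv2.cvtColor(z['im'],cv2.COLOR_RGB2HSV)
    red=((h[...,0]<6)|(h[...,0]>174))&(h[...,1]>150)&(h[...,2]>90)&ok
    k,l,s,c=cv2.connectedComponentsWithStats(red.astype(np.uint8))
    for i in range(1,k):
        if s[i,4]>5: print(n,c[i].round(0),s[i,4],np.median(P[l==i],0).round(4))
E
```

```text
scene [330. 231.] 18 [ 0.5875 -0.0094  0.0501]
scene [ 14. 257.] 892 [ 0.478  -0.6638  0.1271]
scene [  3. 241.] 35 [ 0.4343 -0.6818  0.1439]
side [337. 197.] 18 [ 0.5846 -0.0111  0.0535]
side [617. 382.] 954 [ 0.4744 -0.6846  0.1421]
side [575. 391.] 759 [ 0.4311 -0.6554  0.1308]
wrist [364. 190.] 182 [ 0.5876 -0.0088  0.0506]
```

View pics/m.png

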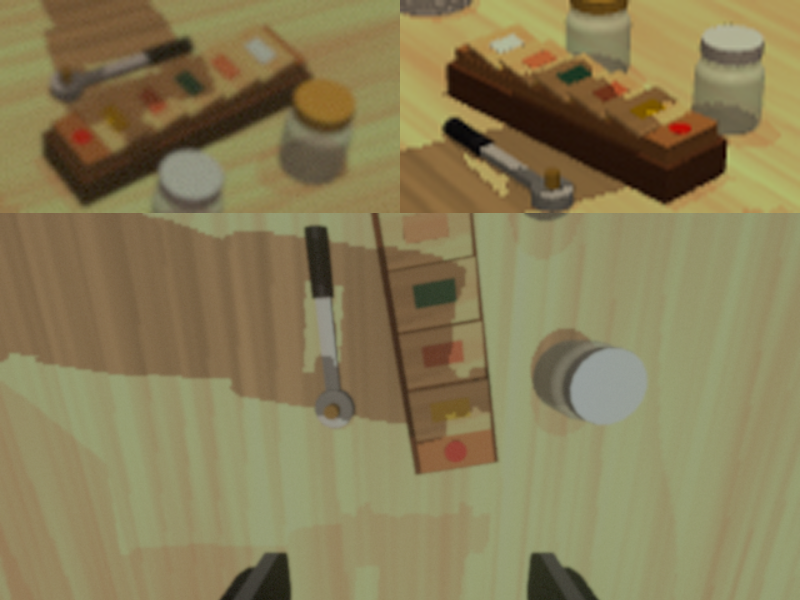

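The bottom crop (wrist view) shows the red spot on the near end pad. The box extends up and slightly left (world +y), the key is on its left and the white-capped jar on its right. Next I'll fit the box axis.

```bash
python3 - <<'E'
from h import *
S=np.array([.5876,-.0092])
a=np.array([-.15,.99]);a/=np.linalg.norm(a)
for n in ['scene','side','wrist']:
    z=np.load(f'pics/{n}.npz'); P=pts(z['d'],z)[z['d']>0]
    g=a
    for _ in range(4):
        nx=np.array([g[1],-g[0]])
        q=P[:,:2]-S; s=q@g; t=q@nx
        m=(P[:,2]>.043)&(P[:,2]<.07)&(abs(t)<.036)&(s>-.02)&(s<.25)
        Q=P[m]; r=cv2.minAreaRect(Q[:,:2].astype(np.float32)); B=cv2.boxPoints(r)
        e=[B[1]-B[0],B[2]-B[1]]; L=max(e,key=np.linalg.norm); g=L/np.linalg.norm(L); g=g*np.sign(g[1])
    s=(Q[:,:2]-S)@g; t=(Q[:,:2]-S)@np.array([g[1],-g[0]])
    print(n,m.sum(),np.array(r[0]).round(4),np.array(r[1]).round(4),'yaw',np.degrees(np.arctan2(-g[0],g[1])).round(2),'t',np.percentile(t,[1,99]).round(4),'s',s.min().round(4),s.max().round(4))
    print([ (i,Q[(s>i/100-.005)&(s<i/100+.005),2].max().round(4)) for i in range(-1,24) if ((s>i/100-.005)&(s<i/100+.005)).any()])
    # other things near the corridor
    q=P[:,:2]-S; s=q@g; t=q@np.array([g[1],-g[0]])
    for lo,hi in[(-.12,-.04),(.04,.12)]:
        m=(P[:,2]>.02)&(P[:,2]<.1)&(s>-.05)&(s<.26)&(t>lo)&(t<hi)
        if m.any(): print('  side',lo,'t',t[m].min().round(3),t[m].max().round(3),'s',s[m].min().round(3),s[m].max().round(3),'z',P[m,2].max().round(3))
st=monitor.get_state(); print(st['time_s'],st['contact_force'],st['tool_pos'],st['tcp_rot'],st['opening'])
E
```

```text
scene 2014 [0.5694 0.1012] [0.0646 0.2516] yaw 9.96 t [-0.0286  0.0321] s -0.014 0.2377
[(-1, np.float64(0.0521)), (0, np.float64(0.0537)), (1, np.float64(0.0527)), (2, np.float64(0.055)), (3, np.float64(0.0572)), (4, np.float64(0.0585)), (5, np.float64(0.0607)), (6, np.float64(0.055)), (7, np.float64(0.0575)), (8, np.float64(0.0592)), (9, np.float64(0.0616)), (10, np.float64(0.0603)), (11, np.float64(0.0567)), (12, np.float64(0.0593)), (13, np.float64(0.0621)), (14, np.float64(0.0623)), (15, np.float64(0.056)), (16, np.float64(0.0589)), (17, np.float64(0.0605)), (18, np.float64(0.0609)), (19, np.float64(0.0546)), (20, np.float64(0.0593)), (21, np.float64(0.0608)), (22, np.float64(0.0626)), (23, np.float64(0.0516))]
  side -0.12 t -0.102 -0.084 s 0.04 0.141 z 0.032
  side 0.04 t 0.076 0.12 s 0.008 0.213 z 0.089
side 1351 [0.567  0.1003] [0.0644 0.2534] yaw 9.49 t [-0.033   0.0288] s -0.0153 0.2382
[(-1, np.float64(0.0552)), (0, np.float64(0.0551)), (1, np.float64(0.055)), (2, np.float64(0.0573)), (3, np.float64(0.0606)), (4, np.float64(0.0624)), (5, np.float64(0.0627)), (6, np.float6
[... 780 characters left out ...]
593)), (5, np.float64(0.0606)), (6, np.float64(0.0537)), (7, np.float64(0.0568)), (8, np.float64(0.0588)), (9, np.float64(0.061)), (10, np.float64(0.0608)), (11, np.float64(0.0576)), (12, np.float64(0.0594)), (13, np.float64(0.0615)), (14, np.float64(0.0618)), (15, np.float64(0.0557)), (16, np.float64(0.0583)), (17, np.float64(0.0597))]
  side -0.12 t -0.103 -0.081 s 0.039 0.181 z 0.032
  side 0.04 t 0.077 0.12 s 0.011 0.163 z 0.087
0.15 [-0.51215452 -0.50594658  0.95392224] [5.49724226e-01 4.54327308e-05 2.10484027e-01] [[ 3.03425622e-05  9.99999584e-01 -9.11598358e-04]
 [ 9.99999995e-01 -3.02529076e-05  9.83623531e-05]
 [ 9.83347337e-05 -9.11601338e-04 -9.99999580e-01]] 0.08529775012287664
```

Emit:
send_rows --motion '[{"fingers":-1,"xyz":[0,0.03,0.05],"turn":[0,0,-0.1]},{"fingers":-1,"xyz":[-0.02,0.1,0.15],"turn":[0,0,-0.211]},{"fingers":-1,"xyz":[-0.031,0.125,0.25],"turn":[0,0,-0.211]},{"fingers":-1,"xyz":[-0.031,0.125,0.35],"turn":[0,0,-0.211]},{"fingers":-1,"xyz":[-0.031,0.125,0.4],"turn":[0,0,-0.211]},{"fingers":-1,"xyz":[-0.031,0.125,0.44],"turn":[0,0,-0.211]},{"fingers":-1,"xyz":[-0.031,0.125,0.44],"turn":[0,0,-0.211]},{"fingers":-1,"xyz":[-0.031,0.125,0.44],"turn":[0,0,-0.211]},{"fingers":-1,"xyz":[-0.031,0.125,0.44],"turn":[0,0,-0.211]},{"fingers":-1,"xyz":[-0.031,0.125,0.44],"turn":[0,0,-0.211]},{"fingers":-1,"xyz":[-0.031,0.125,0.44],"turn":[0,0,-0.211]},{"fingers":-1,"xyz":[-0.031,0.125,0.44],"turn":[0,0,-0.211]}]'

```text
time_s: 1.15
tool_pos: [0.5879, -0.0093, 0.0797]
tcp_rot: [[-0.165, 0.986, 0.001], [0.986, 0.165, -0.0], [-0.0, 0.001, -1.0]]
contact_force: [-0.6, 0.7, 0.2]
opening: -0.0001
finger_force: 0.0
```

```bash
python3 - <<'E'
from h import *
im,d,c=grab('wrist'); cv2.imwrite('pics/w2.png',im[...,::-1])
P=pts(d,c); h=cv2.cvtColor(im,cv2.COLOR_RGB2HSV)
im2,d2,c2=grab('side'); cv2.imwrite('pics/m2.png',np.hstack([cv2.resize(im[...,::-1],(480,300)),cv2.resize(im2[100:240,220:365,::-1],(310,300),interpolation=2)]))
st=monitor.get_state(); print(st['time_s'],st['contact_force'],st['tool_pos'],st['tcp_rot'],st['opening'])
E
```

```text
1.25 [-0.07481509  0.68035626  0.26070912] [ 0.5876617  -0.00928979  0.0793316 ] [[-1.64982357e-01  9.86296276e-01  6.90901281e-04]
 [ 9.86296501e-01  1.64982445e-01 -7.24335018e-05]
 [-1.85427476e-04  6.69483266e-04 -9.99999759e-01]] -2.5820394270388046e-05
```

View pics/m2.png

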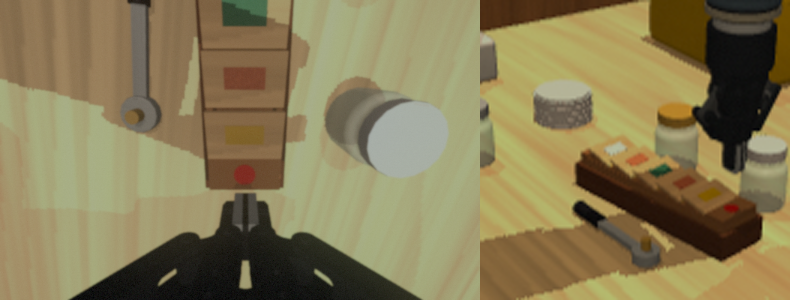

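The fingertips are lined up with the box centreline (column 245 in the wrist view), just over the spot end. Next I'll check how far the gripper linkage clears jar 1.

```bash
python3 - <<'E'
from h import *
a=np.array([-.165,.986]);nx=np.array([.986,.165]);S=np.array([.5876,-.0093])
for n in['side','scene']:
    im,d,c=grab(n);P=pts(d,c)[d>0];q=P[:,:2]-S;s=q@a;t=q@nx
    dark=(im[d>0].max(1)<60)
    for lo in np.arange(.08,.2,.01):
        m=(abs(s)<.045)&(abs(t)<.09)&(P[:,2]>lo)&(P[:,2]<lo+.01)&dark
        if m.any():print(n,lo.round(2),m.sum(),'t',t[m].min().round(3),t[m].max().round(3),'s',s[m].min().round(3),s[m].max().round(3))
    m=(P[:,2]>.05)&(P[:,2]<.1)&(s>-.05)&(s<.26)&(t>.05)&(t<.16)&~dark
    for lo,hi in[(-.05,.1),(.1,.26)]:
        k=m&(s>lo)&(s<hi); print('jar t',np.percentile(t[k],[2,50]).round(3),'s',np.percentile(s[k],[2,98]).round(3))
E
```

```text
side 0.1 7 t -0.011 0.001 s -0.011 0.006
side 0.11 29 t -0.017 0.012 s -0.011 0.006
side 0.12 26 t -0.016 0.011 s -0.011 0.006
side 0.13 34 t -0.016 0.008 s -0.012 0.006
side 0.14 31 t -0.031 0.025 s -0.014 -0.002
side 0.15 97 t -0.037 0.037 s -0.015 0.01
side 0.16 95 t -0.047 0.044 s -0.017 0.012
side 0.17 121 t -0.056 0.051 s -0.017 0.013
side 0.18 137 t -0.063 0.059 s -0.018 0.013
side 0.19 154 t -0.064 0.059 s -0.019 0.011
jar t [0.077 0.092] s [0.011 0.058]
jar t [0.071 0.085] s [0.161 0.208]
scene 0.1 5 t -0.005 0.007 s -0.011 -0.006
scene 0.11 26 t -0.006 0.015 s -0.01 0.004
scene 0.12 26 t -0.006 0.015 s -0.011 0.002
scene 0.13 19 t -0.008 0.014 s -0.011 -0.005
scene 0.14 31 t -0.023 0.03 s -0.012 0.009
scene 0.15 66 t -0.038 0.037 s -0.012 0.011
scene 0.16 68 t -0.045 0.043 s -0.017 0.011
scene 0.17 77 t -0.051 0.052 s -0.017 -0.005
scene 0.18 92 t -0.058 0.062 s -0.017 0.01
scene 0.19 101 t -0.053 0.062 s -0.019 0.011
jar t [0.085 0.116] s [0.011 0.062]
jar t [0.079 0.108] s [0.162 0.211]
```

Emit:
send_rows --motion '[{"fingers":-1,"xyz":[0,0,0.02],"turn":[0,0,0]},{"fingers":-1,"xyz":[0,0,0.04],"turn":[0,0,0]},{"fingers":-1,"xyz":[0,0,0.06],"turn":[0,0,0]},{"fingers":-1,"xyz":[0,0,0.075],"turn":[0,0,0]},{"fingers":-1,"xyz":[0,0,0.085],"turn":[0,0,0]},{"fingers":-1,"xyz":[0,0,0.09],"turn":[0,0,0]},{"fingers":-1,"xyz":[0,0,0.093],"turn":[0,0,0]},{"fingers":-1,"xyz":[0,0,0.095],"turn":[0,0,0]},{"fingers":-1,"xyz":[0,0,0.095],"turn":[0,0,0]},{"fingers":-1,"xyz":[0,0,0.095],"turn":[0,0,0]}]'

```text
time_s: 2.18
tool_pos: [0.5876, -0.0093, 0.0506]
tcp_rot: [[-0.165, 0.986, 0.0], [0.986, 0.165, -0.0], [-0.0, 0.0, -1.0]]
contact_force: [0.1, -0.7, -0.3]
opening: -0.0001
finger_force: 0.0
```

Emit:
send_rows --motion '[{"fingers":-1,"xyz":[0,0,0.002],"turn":[0,0,0]},{"fingers":-1,"xyz":[0,0,0.004],"turn":[0,0,0]},{"fingers":-1,"xyz":[0,0,0.005],"turn":[0,0,0]},{"fingers":-1,"xyz":[0,0,0.005],"turn":[0,0,0]},{"fingers":-1,"xyz":[0,0,0.005],"turn":[0,0,0]}]'

```text
time_s: 2.6
tool_pos: [0.5875, -0.0093, 0.0489]
tcp_rot: [[-0.165, 0.986, -0.0], [0.986, 0.165, 0.0], [0.0, -0.0, -1.0]]
contact_force: [0.3, -0.1, 0.5]
opening: 0.0002
finger_force: 0.0
```

Emit:
send_rows --motion '[{"fingers":-1,"xyz":[0,0,0.002],"turn":[0,0,0]},{"fingers":-1,"xyz":[0,0,0.004],"turn":[0,0,0]},{"fingers":-1,"xyz":[0,0,0.004],"turn":[0,0,0]},{"fingers":-1,"xyz":[0,0,0.004],"turn":[0,0,0]}]'

```text
time_s: 2.93
tool_pos: [0.5875, -0.0093, 0.0477]
tcp_rot: [[-0.165, 0.986, -0.0], [0.986, 0.165, 0.0], [0.0, -0.0, -1.0]]
contact_force: [0.6, -0.6, -0.1]
opening: 0.0
finger_force: 0.0
```

Emit:
send_rows --motion '[{"fingers":-1,"xyz":[0,0,0.002],"turn":[0,0,0]},{"fingers":-1,"xyz":[0,0,0.004],"turn":[0,0,0]},{"fingers":-1,"xyz":[0,0,0.004],"turn":[0,0,0]},{"fingers":-1,"xyz":[0,0,0.004],"turn":[0,0,0]}]'

```text
time_s: 3.27
tool_pos: [0.5875, -0.0093, 0.0464]
tcp_rot: [[-0.165, 0.986, -0.0], [0.986, 0.165, 0.0], [0.0, -0.0, -1.0]]
contact_force: [0.3, 1.2, 0.8]
opening: -0.0003
finger_force: 0.0
```

```bash
python3 - <<'E'
from h import *
im,d,c=grab('wrist');im2,d2,c2=grab('side')
F=[]
for _ in range(6): grab('scene'); F.append(monitor.get_state()['contact_force'])
print(np.round(F,2)); print(monitor.get_state()['tool_pos'])
cv2.imwrite('pics/m3.png',np.hstack([cv2.resize(im[100:350,200:450,::-1],(400,400),interpolation=2),cv2.resize(im2[150:220,290:360,::-1],(400,400),interpolation=2)]))
E
```

```text
[[-0.1  -0.42 -0.19]
 [-0.56  0.43 -0.34]
 [ 0.23 -0.5  -0.32]
 [ 0.24  1.3  -0.  ]
 [-0.52 -0.86 -0.18]
 [ 0.75 -0.71  0.5 ]]
[ 0.58746398 -0.00930266  0.04649127]
```

View pics/m3.png

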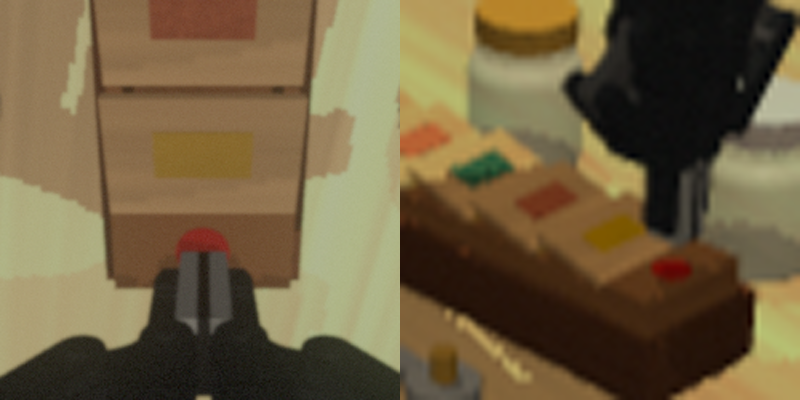

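The tips still look to be above the pad: in the side crop they end near (685,235), while the spot at (672,268) is uncovered. I'll measure the real tip height.

```bash
python3 - <<'E'
from h import *
a=np.array([-.165,.986]);nx=np.array([.986,.165]);S=np.array([.5875,-.0093])
for n in['side','scene','wrist']:
    im,d,c=grab(n);P=pts(d,c);q=P[...,:2]-S;s=q@a;t=q@nx
    m=(d>0)&(abs(s)<.02)&(abs(t)<.02)&(P[...,2]>.03)&(P[...,2]<.1)
    for lo in np.arange(.04,.09,.004):
        k=m&(P[...,2]>lo)&(P[...,2]<=lo+.004)
        if k.any(): print(n,lo.round(3),k.sum(),'s',s[k].min().round(3),s[k].max().round(3),'t',t[k].min().round(3),t[k].max().round(3),np.median(im[k],0))
E
```

```text
side 0.04 15 s -0.015 -0.011 t -0.02 0.019 [63. 38. 16.]
side 0.044 14 s -0.015 -0.01 t -0.016 0.02 [62.  36.5 16. ]
side 0.048 26 s -0.015 0.015 t -0.018 0.02 [69. 39. 17.]
side 0.052 92 s -0.014 0.02 t -0.019 0.019 [92. 54. 24.]
side 0.068 2 s -0.009 0.003 t -0.007 -0.006 [80.5 66.  49.5]
side 0.072 11 s -0.01 0.005 t -0.01 0.005 [57. 53. 45.]
side 0.076 11 s -0.011 0.006 t -0.012 0.003 [49. 40. 35.]
side 0.08 18 s -0.01 0.008 t -0.016 0.011 [28.  25.5 22.5]
side 0.084 17 s -0.011 0.006 t -0.015 0.011 [28. 27. 24.]
side 0.088 12 s -0.012 0.006 t -0.014 0.008 [31.  28.5 23. ]
scene 0.04 10 s -0.013 -0.012 t -0.012 0.018 [60.5 41.  21.5]
scene 0.044 17 s -0.014 0.017 t -0.018 0.018 [69. 46. 26.]
scene 0.048 119 s -0.014 0.02 t -0.019 0.02 [85. 49. 28.]
scene 0.052 12 s -0.012 0.019 t -0.018 0.02 [84.5 50.  27.5]
scene 0.064 2 s -0.007 -0.004 t 0.005 0.005 [73.5 41.5 28. ]
scene 0.068 3 s -0.01 -0.005 t 0.001 0.007 [65. 49. 37.]
scene 0.072 11 s -0.01 0.008 t -0.003 0.013 [61. 49. 30.]
scene 0.076 9 s -0.011 0.004 t -0.005 0.013 [56. 47. 35.]
scene 0.08 12 s -0.01 0.007 t -0.001 0.015 [51.5 42.  30. ]
scene 0.084 13 s -0.01 0.007 t -0.004 0.014 [51. 46. 34.]
scene 0.088 13 s -0.01 0.006 t -0.004 0.016 [52. 40. 24.]
wrist 0.048 3145 s -0.014 0.02 t -0.02 0.02 [112.  77.  49.]
wrist 0.052 52 s -0.002 0.02 t -0.02 0.019 [144.  113.5  77. ]
wrist 0.068 27 s 0.01 0.011 t -0.006 0.007 [90. 58. 50.]
wrist 0.072 175 s 0.006 0.012 t -0.012 0.012 [76. 60. 49.]
wrist 0.076 257 s 0.006 0.012 t -0.013 0.014 [51. 44. 34.]
wrist 0.08 293 s 0.006 0.011 t -0.013 0.014 [48. 43. 35.]
wrist 0.084 308 s 0.006 0.012 t -0.013 0.014 [51.5 46.  38. ]
wrist 0.088 316 s 0.006 0.012 t -0.013 0.014 [51. 46. 37.]
```

The visible fingertips end at z≈0.068, about 20 mm above the reported TCP, so contact should come near tool z≈0.029. I'll creep down from here, watching the force.

Emit:
send_rows --motion '[{"fingers":-1,"xyz":[0,0,0.01],"turn":[0,0,0]},{"fingers":-1,"xyz":[0,0,0.02],"turn":[0,0,0]},{"fingers":-1,"xyz":[0,0,0.03],"turn":[0,0,0]},{"fingers":-1,"xyz":[0,0,0.04],"turn":[0,0,0]},{"fingers":-1,"xyz":[0,0,0.045],"turn":[0,0,0]},{"fingers":-1,"xyz":[0,0,0.05],"turn":[0,0,0]},{"fingers":-1,"xyz":[0,0,0.05],"turn":[0,0,0]},{"fingers":-1,"xyz":[0,0,0.05],"turn":[0,0,0]}]'

```text
time_s: 4.48
tool_pos: [0.5875, -0.0093, 0.0315]
tcp_rot: [[-0.165, 0.986, -0.0], [0.986, 0.165, 0.0], [0.0, -0.0, -1.0]]
contact_force: [0.0, -0.7, 0.5]
opening: 0.0002
finger_force: 0.0
```

```bash
cat > f.py <<'E'
from h import *
F=[]
for _ in range(5): im,d,c=grab('side'); F.append(monitor.get_state()['contact_force'])
s=monitor.get_state(); print(np.mean(F,0).round(2),s['tool_pos'].round(4) if hasattr(s['tool_pos'],'round') else s['tool_pos'],s['time_s'])
a=np.array([-.165,.986]);nx=np.array([.986,.165]);S=np.array(s['tool_pos'][:2])
P=pts(d,c);q=P[...,:2]-S;m=(d>0)&(abs(q@a)<.02)&(abs(q@nx)<.014)&(im.max(2)<85)&(im.min(2)>im.max(2)*.6)&(P[...,2]>.04)&(P[...,2]<.1)
print('tip z',np.sort(P[m][:,2])[:5].round(4))
E
python3 f.py
```

```text
[-0.06  0.16  0.19] [ 0.5876 -0.0093  0.0316] 4.7333
tip z [0.0558 0.056  0.0567 0.0567 0.0575]
```

Emit:
send_rows --motion '[{"fingers":-1,"xyz":[0,0,0.003],"turn":[0,0,0]},{"fingers":-1,"xyz":[0,0,0.006],"turn":[0,0,0]},{"fingers":-1,"xyz":[0,0,0.008],"turn":[0,0,0]},{"fingers":-1,"xyz":[0,0,0.008],"turn":[0,0,0]},{"fingers":-1,"xyz":[0,0,0.008],"turn":[0,0,0]}]'

```text
time_s: 5.15
tool_pos: [0.5875, -0.0093, 0.0292]
tcp_rot: [[-0.165, 0.986, 0.0], [0.986, 0.165, -0.0], [-0.0, 0.0, -1.0]]
contact_force: [-0.4, 0.8, 2.7]
opening: 0.0001
finger_force: 1.4
```

```bash
python3 f.py
```

```text
[-0.69  0.17  2.45] [ 0.5875 -0.0093  0.0292] 5.4
tip z [0.0525 0.0528 0.0529 0.0537 0.0554]
```

Contact: 2.5 N at tool z 0.0292. I'll press to about 4 N and stroke along tool +x.

Emit:
send_rows --motion '[{"fingers":-1,"xyz":[0,0,0.002],"turn":[0,0,0]},{"fingers":-1,"xyz":[0.005,0,0.003],"turn":[0,0,0]},{"fingers":-1,"xyz":[0.01,0,0.003],"turn":[0,0,0]},{"fingers":-1,"xyz":[0.02,0,0.003],"turn":[0,0,0]},{"fingers":-1,"xyz":[0.03,0,0.003],"turn":[0,0,0]},{"fingers":-1,"xyz":[0.04,0,0.003],"turn":[0,0,0]},{"fingers":-1,"xyz":[0.05,0,0.003],"turn":[0,0,0]},{"fingers":-1,"xyz":[0.06,0,0.003],"turn":[0,0,0]},{"fingers":-1,"xyz":[0.07,0,0.003],"turn":[0,0,0]},{"fingers":-1,"xyz":[0.08,0,0.003],"turn":[0,0,0]},{"fingers":-1,"xyz":[0.09,0,0.003],"turn":[0,0,0]},{"fingers":-1,"xyz":[0.1,0,0.003],"turn":[0,0,0]}]'

```text
time_s: 6.4
tool_pos: [0.5824, 0.0207, 0.0282]
tcp_rot: [[-0.165, 0.986, -0.0], [0.986, 0.165, 0.0], [0.0, -0.0, -1.0]]
contact_force: [0.4, -2.7, 4.4]
opening: -0.0001
finger_force: 2.1
```

```bash
python3 f.py; python3 - <<'E'
from h import *
im,d,c=grab('wrist');im2,d2,c2=grab('side')
cv2.imwrite('pics/m4.png',np.hstack([cv2.resize(im[:,120:520,::-1],(400,400)),cv2.resize(im2[140:240,260:360,::-1],(400,400),interpolation=2)]))
E
```

```text
[-0.14  1.95  4.43] [0.5824 0.0209 0.0281] 6.65
tip z [0.0507 0.0514 0.0517 0.052  0.0532]
```

View pics/m4.png

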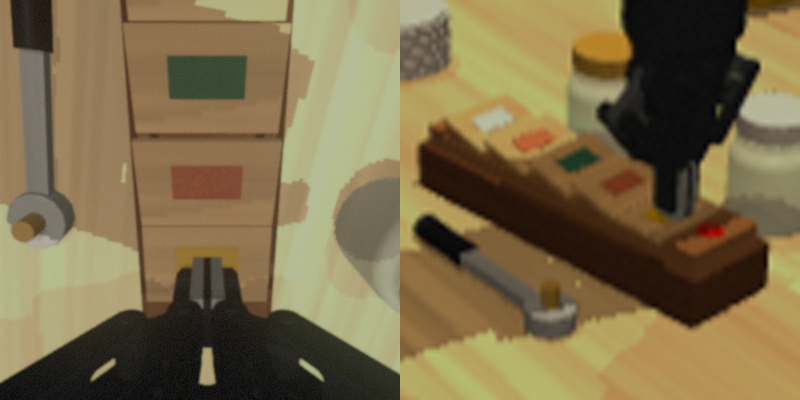

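Lid 1 lies flat under the tips, which sit over its yellow patch. The box has not moved, and lids 2–5 still stand open. I'll continue the stroke.

Emit:
send_rows --motion '[{"fingers":-1,"xyz":[0.01,0,0],"turn":[0,0,0]},{"fingers":-1,"xyz":[0.02,0,0],"turn":[0,0,0]},{"fingers":-1,"xyz":[0.03,0,0],"turn":[0,0,0]},{"fingers":-1,"xyz":[0.04,0,0],"turn":[0,0,0]},{"fingers":-1,"xyz":[0.05,0,0],"turn":[0,0,0]},{"fingers":-1,"xyz":[0.06,0,0],"turn":[0,0,0]},{"fingers":-1,"xyz":[0.07,0,0],"turn":[0,0,0]},{"fingers":-1,"xyz":[0.08,0,0],"turn":[0,0,0]},{"fingers":-1,"xyz":[0.09,0,0],"turn":[0,0,0]},{"fingers":-1,"xyz":[0.1,0,0],"turn":[0,0,0]},{"fingers":-1,"xyz":[0.11,0,0],"turn":[0,0,0]},{"fingers":-1,"xyz":[0.12,0,0],"turn":[0,0,0]},{"fingers":-1,"xyz":[0.13,0,0],"turn":[0,0,0]},{"fingers":-1,"xyz":[0.14,0,0],"turn":[0,0,0]},{"fingers":-1,"xyz":[0.15,0,0],"turn":[0,0,0]},{"fingers":-1,"xyz":[0.16,0,0],"turn":[0,0,0]}]'

```text
time_s: 8.08
tool_pos: [0.5745, 0.068, 0.0282]
tcp_rot: [[-0.165, 0.986, -0.0], [0.986, 0.165, -0.0], [0.0, -0.0, -1.0]]
contact_force: [0.0, -3.5, 3.9]
opening: -0.0
finger_force: 2.1
```

```bash
python3 f.py; python3 - <<'E'
from h import *
im,d,c=grab('scene');h=cv2.cvtColor(im,cv2.COLOR_RGB2HSV);P=pts(d,c)
m=((h[...,0]<6)|(h[...,0]>174))&(h[...,1]>150)&(h[...,2]>90)&(P[...,0]>.55)&(abs(P[...,1])<.1)
print(m.sum(),np.median(P[m],0).round(4))
a=np.array([-.165,.986]);nx=np.array([.986,.165]);S=np.array([.5875,-.0093])
q=P[...,:2]-S;s=q@a;t=q@nx
for i in range(-1,24):
    k=(d>0)&(abs(s-i/100)<.005)&(t>.016)&(t<.03)&(P[...,2]<.08)
    if k.any():print(i,np.median(P[k][:,2]).round(4),end='; ')
E
```

```text
[0.04 2.01 4.4 ] [0.5745 0.0682 0.0282] 8.3333
tip z [0.0512 0.0547 0.0548 0.0559 0.0565]
20 [ 0.587  -0.0089  0.0486]
-1 0.0448; 0 0.0472; 1 0.0481; 2 0.0475; 3 0.0474; 4 0.048; 5 0.0472; 6 0.0472; 7 0.0477; 8 0.0475; 9 0.0478; 10 0.0473; 11 0.0497; 12 0.0525; 13 0.055; 14 0.0466; 15 0.0508; 16 0.0524; 17 0.0531; 18 0.0499; 19 0.0495; 20 0.0516; 21 0.0551; 22 0.0563; 23 0.0472;
```

Lids 1 and 2 are flat and the red spot is where it was, so the box has not moved. I'm continuing.

Emit:
send_rows --motion '[{"fingers":-1,"xyz":[0.01,0,0],"turn":[0,0,0]},{"fingers":-1,"xyz":[0.02,0,0],"turn":[0,0,0]},{"fingers":-1,"xyz":[0.03,0,0],"turn":[0,0,0]},{"fingers":-1,"xyz":[0.04,0,0],"turn":[0,0,0]},{"fingers":-1,"xyz":[0.05,0,0],"turn":[0,0,0]},{"fingers":-1,"xyz":[0.06,0,0],"turn":[0,0,0]},{"fingers":-1,"xyz":[0.07,0,0],"turn":[0,0,0]},{"fingers":-1,"xyz":[0.08,0,0],"turn":[0,0,0]},{"fingers":-1,"xyz":[0.09,0,0],"turn":[0,0,0]},{"fingers":-1,"xyz":[0.1,0,0],"turn":[0,0,0]},{"fingers":-1,"xyz":[0.11,0,0],"turn":[0,0,0]},{"fingers":-1,"xyz":[0.12,0,0],"turn":[0,0,0]},{"fingers":-1,"xyz":[0.13,0,0],"turn":[0,0,0]},{"fingers":-1,"xyz":[0.14,0,0],"turn":[0,0,0]},{"fingers":-1,"xyz":[0.15,0,0],"turn":[0,0,0]},{"fingers":-1,"xyz":[0.16,0,0],"turn":[0,0,0]},{"fingers":-1,"xyz":[0.17,0,0],"turn":[0,0,0]},{"fingers":-1,"xyz":[0.18,0,0],"turn":[0,0,0]},{"fingers":-1,"xyz":[0.19,0,0],"turn":[0,0,0]},{"fingers":-1,"xyz":[0.2,0,0],"turn":[0,0,0]}]'

```text
time_s: 10.05
tool_pos: [0.5648, 0.127, 0.0282]
tcp_rot: [[-0.165, 0.986, 0.0], [0.986, 0.165, -0.0], [-0.0, 0.0, -1.0]]
contact_force: [0.2, -3.4, 4.5]
opening: -0.0001
finger_force: 2.5
```

Emit:
send_rows --motion '[{"fingers":-1,"xyz":[0.01,0,0],"turn":[0,0,0]},{"fingers":-1,"xyz":[0.02,0,0],"turn":[0,0,0]},{"fingers":-1,"xyz":[0.03,0,0],"turn":[0,0,0]},{"fingers":-1,"xyz":[0.04,0,0],"turn":[0,0,0]},{"fingers":-1,"xyz":[0.05,0,0],"turn":[0,0,0]},{"fingers":-1,"xyz":[0.06,0,0],"turn":[0,0,0]},{"fingers":-1,"xyz":[0.07,0,0],"turn":[0,0,0]},{"fingers":-1,"xyz":[0.08,0,0],"turn":[0,0,0]},{"fingers":-1,"xyz":[0.09,0,0],"turn":[0,0,0]},{"fingers":-1,"xyz":[0.1,0,0],"turn":[0,0,0]},{"fingers":-1,"xyz":[0.11,0,0],"turn":[0,0,0]},{"fingers":-1,"xyz":[0.12,0,0],"turn":[0,0,0]},{"fingers":-1,"xyz":[0.13,0,0],"turn":[0,0,0]},{"fingers":-1,"xyz":[0.14,0,0],"turn":[0,0,0]},{"fingers":-1,"xyz":[0.15,0,0],"turn":[0,0,0]},{"fingers":-1,"xyz":[0.16,0,0],"turn":[0,0,0]},{"fingers":-1,"xyz":[0.17,0,0],"turn":[0,0,0]},{"fingers":-1,"xyz":[0.18,0,0],"turn":[0,0,0]},{"fingers":-1,"xyz":[0.19,0,0],"turn":[0,0,0]},{"fingers":-1,"xyz":[0.2,0,0],"turn":[0,0,0]}]'

```text
time_s: 11.72
tool_pos: [0.5547, 0.1863, 0.0282]
tcp_rot: [[-0.165, 0.986, -0.0], [0.986, 0.165, 0.0], [0.0, -0.0, -1.0]]
contact_force: [0.3, -2.6, 4.1]
opening: -0.0002
finger_force: 2.1
```

Emit:
send_rows --motion '[{"fingers":-1,"xyz":[0.01,0,0],"turn":[0,0,0]},{"fingers":-1,"xyz":[0.02,0,0],"turn":[0,0,0]},{"fingers":-1,"xyz":[0.03,0,0],"turn":[0,0,0]},{"fingers":-1,"xyz":[0.04,0,0],"turn":[0,0,0]},{"fingers":-1,"xyz":[0.05,0,0],"turn":[0,0,0]},{"fingers":-1,"xyz":[0.06,0,0],"turn":[0,0,0]},{"fingers":-1,"xyz":[0.07,0,0],"turn":[0,0,0]},{"fingers":-1,"xyz":[0.08,0,0],"turn":[0,0,0]},{"fingers":-1,"xyz":[0.08,0,0],"turn":[0,0,0]},{"fingers":-1,"xyz":[0.08,0,0],"turn":[0,0,0]}]'

```text
time_s: 12.55
tool_pos: [0.5508, 0.2103, 0.0282]
tcp_rot: [[-0.165, 0.986, 0.0], [0.986, 0.165, 0.001], [0.001, 0.0, -1.0]]
contact_force: [-1.2, 3.2, 4.4]
opening: -0.0001
finger_force: 2.1
```

```bash
python3 f.py; cat > g.py <<'E'
from h import *
for n in ['scene','side']:
    im,d,c=grab(n);cv2.imwrite(f'pics/{n}5.png',im[...,::-1]);h=cv2.cvtColor(im,cv2.COLOR_RGB2HSV);P=pts(d,c)
    m=((h[...,0]<6)|(h[...,0]>174))&(h[...,1]>150)&(h[...,2]>90)&(P[...,0]>.55)&(abs(P[...,1])<.1)
    print(n,m.sum(),np.median(P[m],0).round(4))
    a=np.array([-.165,.986]);nx=np.array([.986,.165]);S=np.array([.5875,-.0093])
    q=P[...,:2]-S;s=q@a;t=q@nx
    for i in range(-1,24):
        k=(d>0)&(abs(s-i/100)<.005)&(abs(abs(t)-.022)<.007)&(P[...,2]<.075)
        if k.any():print(i,np.median(P[k][:,2]).round(4),end='; ')
a=cv2.imread('pics/scene5.png')[170:270,295:455];b=cv2.imread('pics/side5.png')[140:240,235:395]
cv2.imwrite('pics/m5.png',np.vstack([cv2.resize(x,(480,300),interpolation=2) for x in(a,b)]))
E
python3 g.py
```

```text
[-0.38  3.01  4.05] [0.5508 0.2099 0.0282] 12.8
tip z [0.0503 0.0509 0.051  0.0527 0.053 ]
scene 18 [ 0.5879 -0.0088  0.0484]
-1 0.0456; 0 0.0484; 1 0.0476; 2 0.0481; 3 0.0483; 4 0.0484; 5 0.0485; 6 0.0479; 7 0.048; 8 0.0483; 9 0.0481; 10 0.048; 11 0.0483; 12 0.0478; 13 0.0482; 14 0.0484; 15 0.0485; 16 0.0483; 17 0.0483; 18 0.0479; 19 0.0484; 20 0.0485; 21 0.0481; 22 0.0487; 23 0.0483; side 17 [ 0.5863 -0.01    0.052 ]
-1 0.0464; 0 0.0518; 1 0.0517; 2 0.052; 3 0.0514; 4 0.0513; 5 0.0518; 6 0.0515; 7 0.0514; 8 0.0513; 9 0.0515; 10 0.0512; 11 0.0517; 12 0.0515; 13 0.0513; 14 0.0517; 15 0.0519; 16 0.0518; 17 0.0512; 18 0.0515; 19 0.0518; 20 0.0517; 21 0.052; 22 0.0519; 23 0.0528;
```

View pics/m5.png

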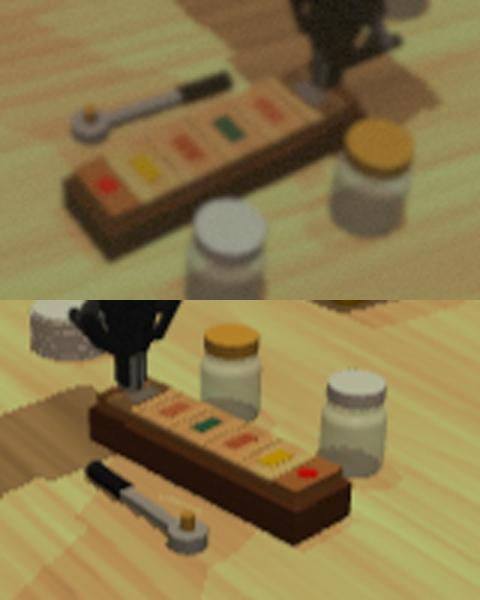

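All five lids are flush, the surface heights are uniform to within noise (±0.5 mm), and the box, jars and key are in place. I'll lift straight up, slowly at first.

Emit:
send_rows --motion '[{"fingers":-1,"xyz":[0,0,-0.004],"turn":[0,0,0]},{"fingers":-1,"xyz":[0,0,-0.008],"turn":[0,0,0]},{"fingers":-1,"xyz":[0,0,-0.015],"turn":[0,0,0]},{"fingers":-1,"xyz":[0,0,-0.03],"turn":[0,0,0]},{"fingers":-1,"xyz":[0,0,-0.08],"turn":[0,0,0]},{"fingers":-1,"xyz":[0,0,-0.16],"turn":[0,0,0]},{"fingers":-1,"xyz":[0,0,-0.26],"turn":[0,0,0]},{"fingers":-1,"xyz":[0,0,-0.36],"turn":[0,0,0]},{"fingers":-1,"xyz":[0,0,-0.4],"turn":[0,0,0]},{"fingers":-1,"xyz":[0,0,-0.4],"turn":[0,0,0]},{"fingers":-1,"xyz":[0,0,-0.4],"turn":[0,0,0]}]'

```text
time_s: 13.82
tool_pos: [0.5507, 0.2095, 0.148]
tcp_rot: [[-0.165, 0.986, 0.0], [0.986, 0.165, -0.0], [-0.0, 0.0, -1.0]]
contact_force: [0.1, -0.5, -0.8]
opening: 0.0001
finger_force: 0.0
```

```bash
python3 g.py
```

```text
scene 17 [ 0.5864 -0.0096  0.05  ]
-1 0.0464; 0 0.05; 1 0.0498; 2 0.0502; 3 0.0496; 4 0.0495; 5 0.0505; 6 0.0497; 7 0.05; 8 0.0498; 9 0.0497; 10 0.0493; 11 0.0494; 12 0.0497; 13 0.0496; 14 0.0503; 15 0.0502; 16 0.0496; 17 0.0492; 18 0.0497; 19 0.0501; 20 0.0502; 21 0.0494; 22 0.0496; 23 0.0498; side 18 [ 0.5848 -0.0113  0.0536]
-1 0.0475; 0 0.053; 1 0.053; 2 0.053; 3 0.0532; 4 0.0529; 5 0.0526; 6 0.0531; 7 0.0526; 8 0.0535; 9 0.0528; 10 0.053; 11 0.053; 12 0.0529; 13 0.0526; 14 0.053; 15 0.0532; 16 0.0529; 17 0.053; 18 0.0527; 19 0.0528; 20 0.0531; 21 0.0528; 22 0.0525; 23 0.0533;
```

```bash
python3 -c "from bench import sign_off; print(sign_off())"
```

```text
the job is handed in; nothing more can be done
None
```

All five lids were pressed flush in one stroke from the red-spot end at about 4 N; the box did not measurably move, the jars and key beside it looked undisturbed, and the job is handed in at about 14 s.

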